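Burnish down the tabs along the seam of an arched display mount

ROBOT

A 6-joint arm with a two-finger parallel gripper is mounted at the origin on the work surface. World frame = base frame: x ahead of the robot, y to its left, z up, the work surface at z = 0. Lengths are in m, angles in rad, forces in N, time in s.
With the tool pointing down it reaches from about 0.35 to 0.975 m from the base axis. Payload 7.1 kg.
Tool frame: the origin (TCP) lies midway between the tips of the shut fingers; the grasp point (between the pads) lies 19 mm behind it (pinch_z is the distance from the TCP to the grasp point, in m); y points along the fingers, x is the direction in which the jaws open and shut, and the axes are right-handed (so a half turn about y gives the same grasp; the last joint's range is limited). The gripper opens to 88 mm and grips with 3 to 60 N. Pads are 20 mm wide; open, the fingers measure 115 mm over their backs; the gripper's body (75 mm by 178 mm) begins 61 mm behind the grasp point.
Start: joints at [-1.369, 0.423, 1.63, -0, 1.089, -0.019], TCP at [0.137, -0.61, 0.223] pointing down, gripper open.
Joint ranges: [-3, 3], [-0.9, 2.11], [0.09, 2.58], [-1.31, 4.45], [0.11, 2.69], [-2.54, 2.54]. Speed limits (rad/s): [2.39, 2.39, 3.01, 3.14, 3.14, 3.14].

INTERFACE

Orientations are given as a unit quaternion [w, x, y, z].
In Python, from plant import get_obs, camera, sign_off, search_frame, masks_of, pinch_z gives the robot as it stands.
- The arm moves only by the tool carry_out, never from a script. Its argument "rows" is text: rows parted by semicolons, each of 5 numbers parted by spaces: the closure in counts, from 0 (fully open) to 255 (shut), then the shift along the tool's x, y, z in units of 25 mm (1.0 is 25 mm), then the turn about the tool's y in rad. In form: gripper dx dy dz spin; .... A call has exactly 8 rows; each row shifts and turns the commanded pose from where the row before left it, along the tool's axes as they then stand; what a row does not reach is not made up. A row lasts 1/12 s, in which the tool goes at most 41.7 mm and 7.16 degrees, less where a joint would pass 70% of its speed; a pose out of reach is approached as far as the arm can. A call is refused whole if a number of a shift passes 1 or a number of a turn 0.125, either way. A call with a gripper value outside its range is refused whole. The fingers move at their own pace and stop on an object; the grip force is fixed at half the most. Time passes only in rows, so rows that do not move let the fingers close, or fill a call up. It gives the time, the measured TCP pose, the force and the opening at its end, in the units of the state.
- get_obs(): the state, without advancing time (a new reading comes with each control period).
- camera(name): name is "side" or "top" or "wrist"; returns a dict with "frame" (384x512x3 uint8, red, green, blue), "intrinsics" (3x3 intrinsics, pixels), "D" ([k1, k2, p1, p2, k3] as OpenCV has them; the pictures are not rectified), "cam_to_world" (4x4, takes a point from camera to world coordinates). Camera axes: x right, y down, z forward; pixel columns grow to the right and rows downward; lengths in m; the calibration is good to about 2 mm. A picture is of the moment at which its call begins. There is no depth.
- sign_off(): hands the job in, once; it reports no verdict.
Trained networks look in a picture, given as the dict that the camera call returned (one of the last four; its "shot" number tells which), for a name from the list of things; names that differ only in an ending like _2 or _b are one class to them, and where a whole thing is asked for, a point or a joint stands for the part that bears it (a point fixed in the world has none). Each returns a list of dicts, best first, with "score" (0 to 1); they miss things now and then, are a little off and sometimes report something else, mostly with a low value. They report only what shows in the picture. A call takes as long as a camera call. They do not tell look-alikes from the thing itself.
- search_frame(thing, picture): "at" ([column, row] in pixels, amid what is visible of it).
- masks_of(thing, picture): "pixels" (384x512 bool, what is visible of it) and "at" ([column, row] in pixels, amid what is visible of it).
The state is a dict: "t": time; "joint_pos": joint angles; "joint_vel": joint speeds; "joint_efforts": joint torques, N m; "position": TCP position; "ee_rot": TCP orientation; "contact_force": force on the tool from outside, world axes, zero at the start; "wrist_torque": the same for the moment, N m; "finger_gap": finger opening in m.
Only numpy, scipy, OpenCV 4.12 (cv2) and the standard library are available. Lean on these libraries where they do the work, as an engineer would, in place of code of your own. Each camera call takes 0.05 s, during which the arm holds its last target. There are 200 camera calls.

TASK

Take the square-handled burnisher from its stand and run its point slowly and gently along the curved seam of the display mount, in one pass from the low, hinged end of the first tab to the last, without raising it away from the seam on the way, so that every raised tab is laid flat, one after the other. Only the burnisher may touch the mount, and the mount sits out of level and at no set height, so go by feel. Then hang the burnisher upright in its own stand again, fully home on its collar, and do not shift the brush or the spool, pincushion, jar and dish standing around.

Things in the scene. Friction and masses are not known exactly. Their poses are not given: they have to be found in the camera images.
- stylus_mid (a point): Burnisher, 112 mm tall, 0.07 kg, hanging upright, point down, in its stand. Square wooden handle 16 x 16 mm, 43 to 112 mm above the tip (the brush in the other stand has a shorter round one). This point: on the axis 56 mm above the tip; z up to the butt, x and y square to the handle's flats. Grip opposite flats 65 to 80 mm above the tip: that clears collar and gripper body.
- stylus_tip (a point): Lowest point of the burnisher's steel ball point (10 mm across), on its axis; axes as stylus_mid. Above it a round shank, at most 12 mm across, then a collar disc 28 mm across from 38 to 43 mm above the tip.
- stand_rim (a point): Burnisher's stand: fixed wooden block 68 mm across, 45 mm tall, with an upright bore 19 mm across, 41 mm deep, open at the top. The point is the centre of the bore's mouth on the top face. The burnisher's collar rests on this face, its tip then 38 mm below this point.
- other_stand_rim (a point): A like stand that holds the round-handled brush (not needed); centre of its bore's mouth, 45 mm up.
- mount: Fixed foot, 210 x 250 mm, of the display mount; origin at its underside's centre, on the table. Above it a wooden deck (190 x 240 mm) carries the seam: six steel tabs in a row, each about 29 mm long and 18 mm wide, 2 mm gaps, along an arc of radius 140 mm centred at x = -110 mm, y = 0 in this frame, from -38 degrees (y = -86 mm) through x = 30 mm, y = 0 to +38 degrees (y = +86 mm).
- seam_start (a point): Nominal start of the seam, hinge end of tab1, 80 mm above the table. It belongs to the foot: the true deck, clamped stiff, is up to 10 mm higher or lower and leans up to 5.2 degrees either way about the foot's x axis. Neither is reported: feel for it. Each tab is hinged, at seam level, at its end towards seam_start; its other end stands up to 6 mm proud.
- seam_mid (a point): Nominal middle of the seam (hinge end of tab4), same remarks as seam_start. About 8 N on the point lays the tabs flat; over 25 N would harm the mount.
- seam_end (a point): Nominal end of the seam: raised end of tab6, same remarks as seam_start.
- brush_mid (a point): The brush in the other stand: round wooden handle 18 mm across, 95 mm tall in all; the middle of its height. To be left alone.
- spool_mid (a point): Loose wooden thread spool, 32 mm across, 48 mm tall; its centre. A bystander.
- pincushion_mid (a point): Loose wooden pincushion, 56 mm across, 44 mm tall; its centre. A bystander.
- jar_mid (a point): Loose glass jar with metal lid, 52 mm across, 70 mm tall; its centre. A bystander.
- dish_mid (a point): Loose white bead dish, 70 mm across, 30 mm tall; its centre. A bystander.
- tab1 (a joint): Angle of tab 1 of 6, counted from the seam's start: near 0 (to 0.05) it stands raised, 0.22 is flat at the seam's level (its stop). It has a stiff dry hinge (0.06 N m: about 2 N at its free end, more nearer the hinge) and stays where it is pushed.
- tab2 (a joint): Angle of tab 2 of 6, counted from the seam's start: near 0 (to 0.05) it stands raised, 0.22 is flat at the seam's level (its stop). It has a stiff dry hinge (0.06 N m: about 2 N at its free end, more nearer the hinge) and stays where it is pushed.
- tab3 (a joint): Angle of tab 3 of 6, counted from the seam's start: near 0 (to 0.05) it stands raised, 0.22 is flat at the seam's level (its stop). It has a stiff dry hinge (0.06 N m: about 2 N at its free end, more nearer the hinge) and stays where it is pushed.
- tab4 (a joint): Angle of tab 4 of 6, counted from the seam's start: near 0 (to 0.05) it stands raised, 0.22 is flat at the seam's level (its stop). It has a stiff dry hinge (0.06 N m: about 2 N at its free end, more nearer the hinge) and stays where it is pushed.
- tab5 (a joint): Angle of tab 5 of 6, counted from the seam's start: near 0 (to 0.05) it stands raised, 0.22 is flat at the seam's level (its stop). It has a stiff dry hinge (0.06 N m: about 2 N at its free end, more nearer the hinge) and stays where it is pushed.
- tab6 (a joint): Angle of tab 6 of 6, counted from the seam's start: near 0 (to 0.05) it stands raised, 0.22 is flat at the seam's level (its stop). It has a stiff dry hinge (0.06 N m: about 2 N at its free end, more nearer the hinge) and stays where it is pushed.
There are look-alikes about, which are no part of the job. Leave any blue look-alike of the part that bears stylus_mid alone.

How it is judged:
By the outcome, as a careful person would: the job done as asked, in the order asked, and still so for the second after the job is handed in, with the robot touching nothing.
It also fails if it takes over 72 s, if anything falls off the work surface, if the arm or the gripper's body presses on something with over 40 N, if the wrist force passes 120 N, or if a joint passes its speed limit or range.

## Working session

There is one attempt and no reset: what is moved stays moved. The work goes in short steps, Python scripts to look and compute and a tool call to move; the robot and the scene stay as the last step left them, time stands still between calls to the robot, and variables do not carry over. Pictures are saved under pics/ and viewed, about 8 in all and at most 12, crops included, and the job is handed in when it is done.

Besides the shell and the picture viewer there is one more tool, called after "Call:" by a JSON object that holds its "api" and its "payload", one argument or row to a line. carry_out: Moves the arm, as the interface text tells. Its arguments: {"type":"object","properties":{"rows":{"type":"string"}},"required":["rows"]}

```bash
mkdir -p pics; ls; cat > h.py <<'E'
import numpy as np, cv2
from plant import *
def ray(p,px):
    u=cv2.undistortPoints(np.array([[px]],float),np.array(p["intrinsics"],float),np.array(p["D"],float))[0,0]
    T=np.array(p["cam_to_world"]); d=T[:3,:3]@np.array([u[0],u[1],1.]); return T[:3,3],d/np.linalg.norm(d)
def atz(p,px,z):
    o,d=ray(p,px); return o+d*(z-o[2])/d[2]
def tri(rs):
    A=0;b=0
    for o,d in rs:
        M=np.eye(3)-np.outer(d,d);A=A+M;b=b+M@o
    return np.linalg.solve(A,b)
def proj(p,X):
    T=np.linalg.inv(np.array(p["cam_to_world"]));r=cv2.Rodrigues(T[:3,:3])[0]
    return cv2.projectPoints(np.array(X,float).reshape(-1,3),r,T[:3,3],np.array(p["intrinsics"],float),np.array(p["D"],float))[0][:,0]
E
python3 - <<'E'
from h import *
o=get_obs(); print({k:np.round(v,3) for k,v in o.items()},pinch_z)
ps={n:camera(n) for n in("top","side")}
for n,p in ps.items():
    cv2.imwrite(f"pics/{n}0.png",p["frame"][...,::-1]); print(n,np.round(np.array(p["cam_to_world"])[:3,3],3))
for t in "stylus_mid stylus_tip stand_rim other_stand_rim mount seam_start seam_mid seam_end brush_mid spool_mid pincushion_mid jar_mid dish_mid".split():
    for n,p in ps.items():
        print(t,n,[(np.round(r["at"],1).tolist(),round(r["score"],2)) for r in search_frame(t,p)[:3]])
E
```

```text
pics
{'t': np.float64(0.0), 'joint_pos': array([-1.369,  0.424,  1.631, -0.   ,  1.089, -0.019]), 'joint_vel': array([-0.001,  0.001, -0.001, -0.   , -0.   , -0.001]), 'joint_efforts': array([ 1.0000e-03, -5.4461e+01, -2.7367e+01,  6.5000e-02,  2.3000e-02,
       -0.0000e+00]), 'position': array([ 0.137, -0.609,  0.222]), 'ee_rot': array([ 0.552, -0.552,  0.442, -0.441]), 'contact_force': array([-0.28 ,  0.353,  0.136]), 'wrist_torque': array([-0.036, -0.028, -0.037]), 'finger_gap': np.float64(0.088)} 0.0187
top [ 0.321 -0.004  1.248]
side [0.201 0.872 0.985]
stylus_mid top [([355.8, 224.4], 0.55), ([383.8, 225.2], 0.46)]
stylus_mid side [([318.0, 109.3], 0.72), ([309.6, 117.9], 0.45)]
stylus_tip top []
stylus_tip side [([319.3, 106.3], 0.58), ([310.6, 122.0], 0.46)]
stand_rim top [([351.1, 223.3], 0.56)]
stand_rim side [([310.0, 137.0], 0.72)]
other_stand_rim top [([164.4, 208.0], 0.55), ([267.6, 184.0], 0.47)]
other_stand_rim side [([216.9, 304.0], 0.73)]
mount top [([264.6, 180.2], 0.57)]
mount side [([229.4, 183.6], 0.89)]
seam_start top [([268.5, 182.8], 0.91), ([164.0, 171.1], 0.35)]
seam_start side [([232.3, 185.3], 0.85)]
seam_mid top [([266.3, 184.5], 0.63), ([163.7, 208.2], 0.18)]
seam_mid side [([234.6, 186.1], 0.66)]
seam_end top []
seam_end side [([233.6, 185.6], 0.86), ([290.1, 115.7], 0.35)]
brush_mid top [([266.7, 183.5], 0.19)]
brush_mid side [([206.3, 291.2], 0.49)]
spool_mid top [([358.0, 222.9], 0.53), ([266.5, 184.3], 0.49)]
spool_mid side [([177.3, 316.1], 0.65)]
pincushion_mid top [([379.6, 199.0], 0.47)]
pincushion_mid side [([291.1, 113.6], 0.72)]
jar_mid top [([377.2, 198.6], 0.56), ([359.2, 172.3], 0.53), ([163.7, 172.4], 0.42)]
jar_mid side [([253.2, 117.9], 0.64)]
dish_mid top [([162.1, 173.5], 0.68)]
dish_mid side [([160.7, 282.2], 0.71)]
```

```bash
python3 - <<'E'
import cv2,numpy as np
a=cv2.imread("pics/top0.png")[110:290,120:440];b=cv2.imread("pics/side0.png")[60:360,120:380]
cv2.imwrite("pics/a.png",cv2.resize(a,None,fx=2.5,fy=2.5,interpolation=cv2.INTER_CUBIC))
cv2.imwrite("pics/b.png",cv2.resize(b,None,fx=2,fy=2,interpolation=cv2.INTER_CUBIC))
E
```

```text
(no output)
```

View pics/a.png

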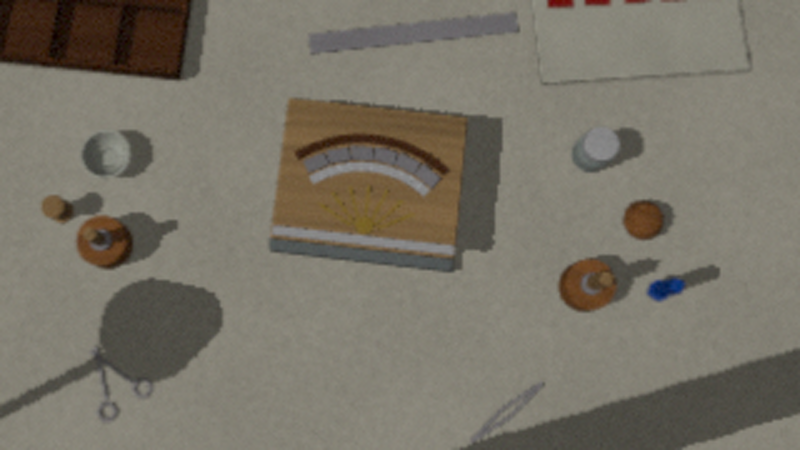

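View pics/b.png

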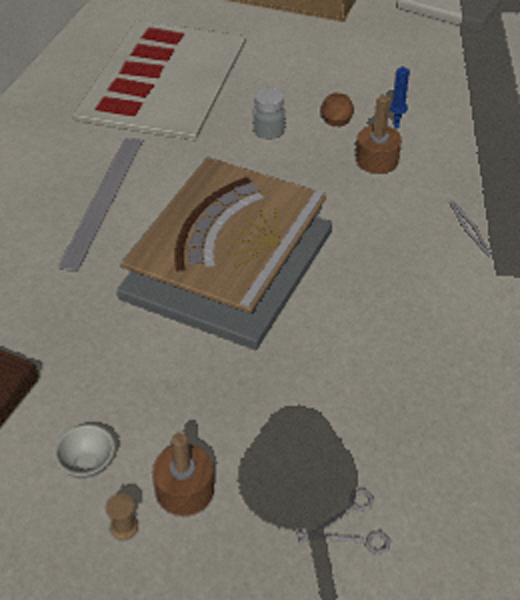

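```bash
cat >> h.py <<'E'
from scipy.spatial.transform import Rotation as Ro
def Rt(o=None):
    o=o or get_obs(); q=o["ee_rot"]; return Ro.from_quat([q[1],q[2],q[3],q[0]]).as_matrix()
def units(dw,o=None): return np.round(Rt(o).T@np.array(dw)/0.025,2)
E
python3 - <<'E'
from h import *
print(np.round(Rt(),3))
p={n:camera(n) for n in("top","side")}
for n,a,b in[("stylus",(355.8,224.4),(309.6,117.9)),("rim",(351.1,223.3),(310,137)),("mount",(264.6,180.2),(229.4,183.6)),("blue",(383.8,225.2),(318,109.3)),("other",(164.4,208),(216.9,304))]:
    print(n,np.round(tri([ray(p["top"],a),ray(p["side"],b)]),3), np.round(atz(p["top"],a,.045),3),np.round(atz(p["side"],b,.045),3))
A=lambda x,y:(120+x/2.5-.3,110+y/2.5-.3)
for n,x,y in[("FL",290,98),("FR",467,116),("NR",457,250),("NL",272,235),("tabR",425,180),("tabmid",373,152),("tabL",312,162)]:
    print(n,np.round(atz(p["top"],A(x,y),.08),3))
w=camera("wrist");T=np.array(w["cam_to_world"]);print(np.round(T,3),get_obs()["position"])
E
```

```text
[[ 0.219  0.     0.976]
 [-0.976  0.     0.219]
 [-0.    -1.     0.   ]]
stylus [ 0.433 -0.315  0.092] [ 0.432 -0.328  0.045] [ 0.451 -0.377  0.045]
rim [ 0.436 -0.321  0.016] [ 0.436 -0.313  0.045] [ 0.426 -0.285  0.045]
mount [ 0.583 -0.028  0.035] [ 0.579 -0.028  0.045] [ 0.581 -0.018  0.045]
blue [ 0.432 -0.418  0.055] [ 0.43  -0.422  0.045] [ 0.437 -0.431  0.045]
other [ 0.487  0.315 -0.002] [0.483 0.303 0.045] [0.47  0.341 0.045]
FL [0.676 0.068 0.08 ]
FR [ 0.653 -0.165  0.08 ]
NR [ 0.475 -0.149  0.08 ]
NL [0.494 0.089 0.08 ]
tabR [ 0.567 -0.109  0.08 ]
tabmid [ 0.604 -0.041  0.08 ]
tabL [0.59  0.038 0.08 ]
[[ 0.219 -0.932 -0.289  0.216]
 [-0.976 -0.21  -0.064 -0.592]
 [-0.001  0.296 -0.955  0.385]
 [ 0.     0.     0.     1.   ]] [ 0.13687733 -0.60978461  0.22266145]
```

Call:
{"api": "carry_out", "payload": {
  "rows": "0 -0.55 0 0.85 0;0 -0.55 0 0.85 0;0 -0.55 0 0.85 0;0 -0.55 0 0.85 0;0 -0.55 0 0.85 0;0 -0.55 0 0.85 0;0 -0.55 0 0.85 0;0 -0.55 0 0.85 0"
}}

```text
t: 2.22
position: [0.2794, -0.4643, 0.2228]
ee_rot: [-0.552, 0.552, -0.442, 0.442]
contact_force: [-0.1, -1.3, 1.0]
finger_gap: 0.0877
```

Call:
{"api": "carry_out", "payload": {
  "rows": "0 -0.55 0 0.85 0;0 -0.55 0 0.85 0;0 -0.55 0 0.85 0;0 -0.55 0 0.85 0;0 -0.55 0 0.85 0;0 -0.55 0 0.85 0;0 -0.55 0 0.85 0;0 -0.55 0 0.85 0"
}}

```text
t: 2.88
position: [0.4213, -0.3197, 0.2228]
ee_rot: [0.552, -0.552, 0.442, -0.442]
contact_force: [-0.1, -0.2, -0.7]
finger_gap: 0.0877
```

Call:
{"api": "carry_out", "payload": {
  "rows": "0 -0.1 0 0.5 0;0 0 0 0.2 0;0 0 0 0 0;0 0 0 0 0;0 0 0 0 0;0 0 0 0 0;0 0 0 0 0;0 0 0 0 0"
}}

```text
t: 3.55
position: [0.4365, -0.3149, 0.2227]
ee_rot: [-0.552, 0.552, -0.442, 0.442]
contact_force: [0.5, 0.2, -0.2]
finger_gap: 0.0879
```

```bash
python3 - <<'E'
from h import *
p=camera("wrist");cv2.imwrite("pics/w1.png",p["frame"][...,::-1])
print(get_obs()["position"])
for t in("stylus_mid","stand_rim"):
    for r in masks_of(t,p)[:3]: print(t,r["at"],r["score"],r["pixels"].sum(),np.round(atz(p,r["at"],.1),3))
E
```

```text
[ 0.43660479 -0.31476128  0.22268472]
stylus_mid [346.4, 200.3] 0.96 873 [ 0.441 -0.41   0.1  ]
stylus_mid [267.5, 181.1] 0.62 677 [ 0.443 -0.326  0.1  ]
stand_rim [262.0, 161.1] 0.59 1812 [ 0.462 -0.316  0.1  ]
```

View pics/w1.png

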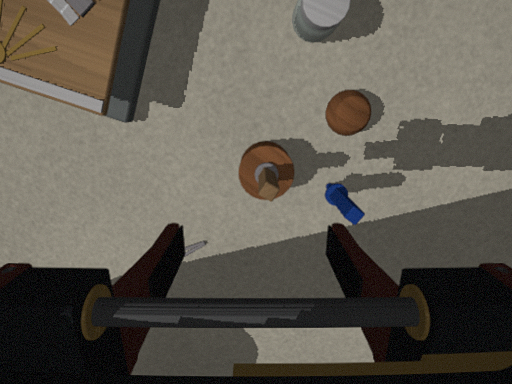

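```bash
python3 - <<'E'
from h import *
p=camera("wrist");f=p["frame"][...,::-1]
c=f[135:210,230:310];cv2.imwrite("pics/w1c.png",cv2.resize(c,None,fx=8,fy=8,interpolation=cv2.INTER_CUBIC))
for z in(.119,.05,.045):print(z,proj(p,[.4366,-.3148,z]))
E
```

```text
0.119 [[255.73707972 190.58308796]]
0.05 [[255.63416885 173.37120737]]
0.045 [[255.62821921 172.37719014]]
```

View pics/w1c.png

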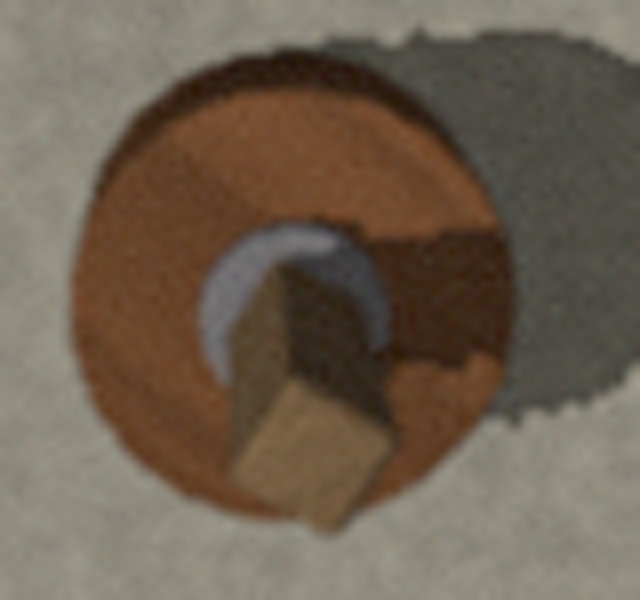

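```bash
python3 - <<'E'
from h import *
p=camera("wrist")
q=lambda x,y:(230+x/8-.44,135+y/8-.44)
C=np.array([atz(p,q(*a),.119) for a in[(292,378),(398,440),(330,535),(232,472)]])
print(np.round(C,4),C.mean(0));o=get_obs();R=Rt(o)
for i in range(4):
    e=C[(i+1)%4]-C[i];l=R.T@e;print(np.linalg.norm(e),np.degrees(np.arctan2(l[2],l[0])))
print("collar",atz(p,q(295,318),.05),"stand",atz(p,q(293,302),.045))
print("d tool units",units(C.mean(0)-o["position"],o))
E
```

```text
[[ 0.4473 -0.3223  0.119 ]
 [ 0.4426 -0.3364  0.119 ]
 [ 0.4292 -0.3313  0.119 ]
 [ 0.4344 -0.318   0.119 ]] [ 0.43834237 -0.32702878  0.119     ]
0.014834770947276896 -31.04029695950965
0.014350386115733436 -123.43268108521306
0.014279682561094721 146.06442663559523
0.013616627031758605 58.851521196888804
collar [ 0.43835212 -0.32742896  0.05      ] stand [ 0.43951642 -0.32703594  0.045     ]
d tool units [ 0.5   4.15 -0.05]
```

Call:
{"api": "carry_out", "payload": {
  "rows": "139 0.5 0 -0.05 0;139 0 0 0 0.12;139 0 0 0 0.12;139 0 0 0 0.12;139 0 0 0 0.12;139 0 0 0 0.085;139 0 0 0 0;139 0 0 0 0"
}}

```text
t: 4.47
position: [0.4386, -0.3275, 0.2227]
ee_rot: [-0.408, 0.408, -0.578, 0.578]
contact_force: [0.1, 0.6, 0.4]
finger_gap: 0.0409
```

```bash
python3 - <<'E'
from h import *
p=camera("wrist");f=p["frame"][...,::-1];o=get_obs();print(o["position"],o["finger_gap"],units([.4384-o["position"][0],-.3271-o["position"][1],.06-o["position"][2]],o),np.round(Rt(o),3))
cv2.imwrite("pics/w2.png",cv2.resize(f[100:300,150:400],None,fx=3,fy=3))
E
```

```text
[ 0.43861238 -0.32737034  0.222673  ] 0.04040437254046246 [-0.01  6.51 -0.01] [[-0.335  0.     0.942]
 [-0.942 -0.    -0.335]
 [ 0.    -1.     0.   ]]
```

View pics/w2.png

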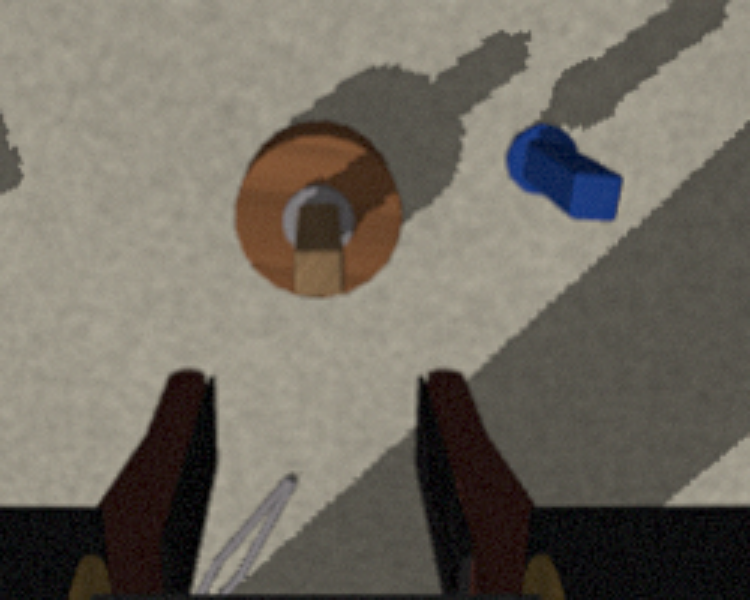

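Call:
{"api": "carry_out", "payload": {
  "rows": "139 0 0.85 0 0;139 0 0.85 0 0;139 0 0.85 0 0;139 0 0.85 0 0;139 0 0.85 0 0;139 0 0.85 0 0;139 0 0.85 0 0;139 0 0.55 0 0"
}}

```text
t: 5.18
position: [0.4379, -0.3266, 0.0583]
ee_rot: [0.408, -0.408, 0.578, -0.577]
contact_force: [0.1, 0.4, 0.4]
finger_gap: 0.0401
```

Call:
{"api": "carry_out", "payload": {
  "rows": "139 0 0 0 0;139 0 0 0 0;255 0 0 0 0;255 0 0 0 0;255 0 0 0 0;255 0 0 0 0;255 0 0 0 0;255 0 0 0 0"
}}

```text
t: 5.85
position: [0.439, -0.3273, 0.0611]
ee_rot: [-0.407, 0.407, -0.578, 0.579]
contact_force: [-1.7, -0.4, 7.5]
finger_gap: 0.0159
```

```bash
python3 - <<'E'
from h import *
o=get_obs();print({k:np.round(v,4) for k,v in o.items()})
E
```

```text
{'t': np.float64(5.85), 'joint_pos': array([-6.6240e-01,  5.5120e-01,  1.8929e+00, -1.0000e-04,  6.9610e-01,
        1.2526e+00]), 'joint_vel': array([-0.0016,  0.0015, -0.0014,  0.0005,  0.0025, -0.0008]), 'joint_efforts': array([ 2.42600e-01, -4.87882e+01, -1.65662e+01,  1.04700e-01,
       -3.30600e-01,  2.70000e-03]), 'position': array([ 0.439 , -0.3273,  0.0611]), 'ee_rot': array([-0.4072,  0.4069, -0.5777,  0.5787]), 'contact_force': array([-1.6504, -0.4365,  7.4923]), 'wrist_torque': array([0.0533, 0.1152, 0.0237]), 'finger_gap': np.float64(0.0159)}
```

Call:
{"api": "carry_out", "payload": {
  "rows": "255 0 -0.4 0 0;255 0 -0.8 0 0;255 0 -0.8 0 0;255 0 -0.9 0 0;255 0 -0.9 0 0;255 0 -0.9 0 0;255 0 -0.9 0 0;255 0 -0.9 0 0"
}}

```text
t: 6.52
position: [0.4381, -0.3265, 0.2243]
ee_rot: [0.407, -0.407, 0.578, -0.578]
contact_force: [0.0, 0.9, -1.3]
finger_gap: 0.016
```

Call:
{"api": "carry_out", "payload": {
  "rows": "255 -0.68 -0.1 -0.08 0;255 -0.68 -0.1 -0.08 0;255 -0.68 -0.1 -0.08 0;255 -0.68 -0.1 -0.08 0;255 -0.68 -0.1 -0.08 0;255 -0.68 -0.1 -0.08 0;255 -0.68 -0.1 -0.08 0;255 -0.68 -0.1 -0.08 0"
}}

```text
t: 7.18
position: [0.4691, -0.1924, 0.2433]
ee_rot: [0.407, -0.407, 0.578, -0.578]
contact_force: [0.1, -0.8, -0.4]
finger_gap: 0.0156
```

Call:
{"api": "carry_out", "payload": {
  "rows": "255 -0.5 0 -0.08 0;255 -0.5 0 -0.08 0;255 -0.2 0 -0.08 0;255 0 0 0 0;255 0 0 0 0;255 0 0 0 0;255 0 0 0 0;255 0 0 0 0"
}}

```text
t: 7.85
position: [0.4737, -0.1637, 0.2426]
ee_rot: [0.407, -0.407, 0.578, -0.578]
contact_force: [0.7, 0.2, -0.7]
finger_gap: 0.0159
```

```bash
python3 - <<'E'
from h import *
import pickle
p=camera("wrist");pickle.dump(p,open("wA.pkl","wb"));o=get_obs();print(o["position"],o["contact_force"],o["wrist_torque"],o["finger_gap"])
cv2.imwrite("pics/w3.png",cv2.resize(p["frame"][...,::-1],(768,576),interpolation=cv2.INTER_CUBIC))
E
```

```text
[ 0.47374521 -0.163673    0.24259738] [ 1.51371102  0.35783208 -0.29962479] [ 0.06731336  0.04013574 -0.00210463] 0.016079432317303015
```

View pics/w3.png

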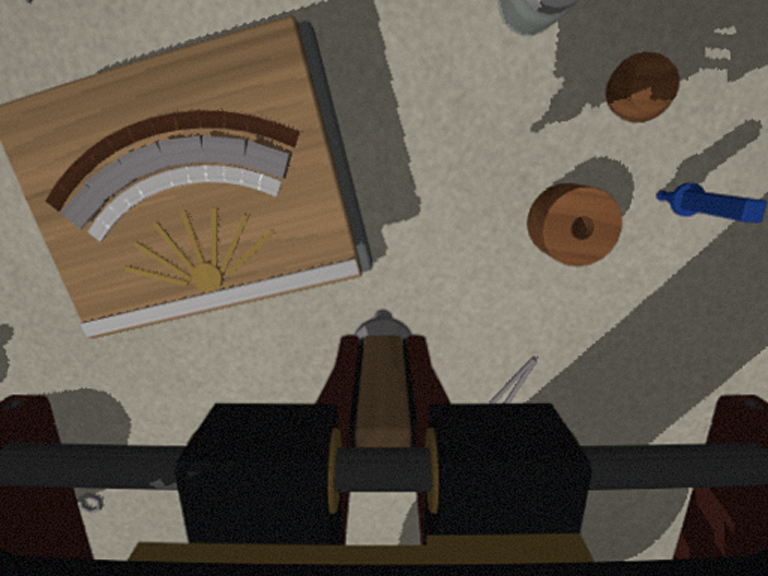

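```bash
python3 - <<'E'
from h import *
import pickle
p=pickle.load(open("wA.pkl","rb"))
q=lambda x,y:((x+.5)/1.5-.5,(y+.5)/1.5-.5)
for n,x,y in[("start",287,166),("b12o",246,137),("b34",181,150),("end",74,221),("FR",295,16),("NR",358,262),("NL",83,326)]:
    print(n,np.round(atz(p,q(x,y),.08),4))
print("bore",np.round(atz(p,q(581,228),.045),4),"tip",[np.round(atz(p,q(382,312),z),4) for z in(.185,.19)])
print(p["intrinsics"])
E
```

```text
start [ 0.5646 -0.1227  0.08  ]
b12o [ 0.593  -0.1031  0.08  ]
b34 [ 0.6013 -0.0553  0.08  ]
end [0.5841 0.046  0.08  ]
FR [ 0.6519 -0.1655  0.08  ]
NR [ 0.4808 -0.1456  0.08  ]
NL [0.5069 0.0849 0.08  ]
bore [ 0.438  -0.3259  0.045 ] tip [array([ 0.4732, -0.1626,  0.185 ]), array([ 0.475 , -0.1633,  0.19  ])]
[[291.49573811   0.         255.00341956]
 [  0.         291.49573811 190.99678334]
 [  0.           0.           1.        ]]
```

Call:
{"api": "carry_out", "payload": {
  "rows": "255 -0.6 0 -0.1 0;255 -0.6 0 -0.1 0;255 -0.6 0 -0.1 0;255 -0.6 0 -0.1 0;255 -0.6 0 -0.1 0;255 -0.6 0 -0.1 0;255 0 0 0 0;255 0 0 0 0"
}}

```text
t: 8.57
position: [0.4901, -0.0733, 0.2426]
ee_rot: [-0.407, 0.407, -0.578, 0.578]
contact_force: [1.3, -1.0, -1.3]
finger_gap: 0.0157
```

```bash
python3 - <<'E'
from h import *
import pickle
p=camera("wrist");pickle.dump(p,open("wB.pkl","wb"));o=get_obs();print(o["position"],o["finger_gap"])
cv2.imwrite("pics/w4.png",cv2.resize(p["frame"][...,::-1],(768,576),interpolation=cv2.INTER_CUBIC)[:400])
E
```

```text
[ 0.49002757 -0.07372012  0.24264853] 0.016244639853828822
```

View pics/w4.png

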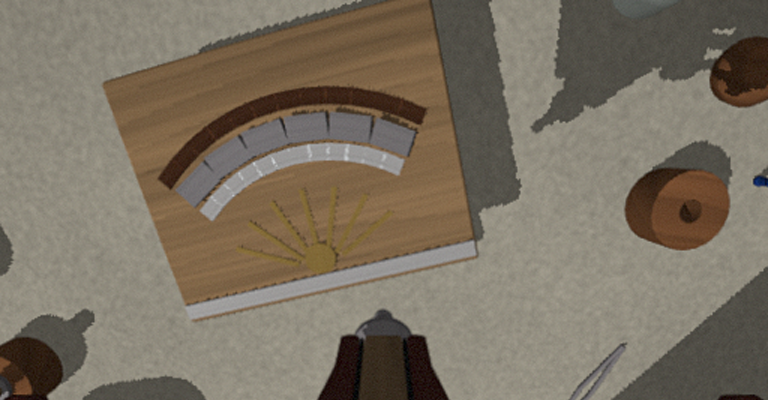

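```bash
cat > fit.py <<'E'
from h import *
import pickle
from scipy.optimize import least_squares
A=pickle.load(open("wA.pkl","rb"));B=pickle.load(open("wB.pkl","rb"))
s=np.radians(38)
def P(r,a,dz): return [-.11+r*np.cos(a),r*np.sin(a),dz]
M={"so":P(.149,-s,0),"si":P(.131,-s,0),"eo":P(.149,s,.005),"ei":P(.131,s,.005),"FL":[.095,.12,-1],"FR":[.095,-.12,-1],"NL":[-.095,.12,-1],"NR":[-.095,-.12,-1]}
O=[(A,"so",291,152),(A,"si",283,180),(A,"eo",60,210),(A,"ei",88,230),(A,"FR",295,16),(A,"NR",360,273),(A,"NL",87,334),
(B,"so",414,127),(B,"si",406,157),(B,"eo",176,189),(B,"ei",202,207),(B,"FL",104,82),(B,"NR",477,255),(B,"NL",192,318)]
def W(v,m):
    x,y,th,h,a,c=v; m=np.array(m); dz=-c if m[2]==-1 else m[2]
    X=m[0]; Y=m[1]*np.cos(a)-dz*np.sin(a); Z=h+m[1]*np.sin(a)+dz*np.cos(a)
    return np.array([x+X*np.cos(th)-Y*np.sin(th),y+X*np.sin(th)+Y*np.cos(th),Z])
def res(v):
    r=[proj(p,W(v,M[n]))[0]-[(x+.5)/1.5-.5,(y+.5)/1.5-.5] for p,n,x,y in O]
    return np.r_[np.ravel(r),(v[5]-.004)/.002,(v[3]-.08)/.006/2,v[4]/.05/2]
if __name__=="__main__":
    f=least_squares(res,[.575,-.04,-.1,.08,0,.004],loss="soft_l1");v=f.x;np.save("v.npy",v)
    print(np.round(v,4),np.degrees(v[2]),np.degrees(v[4]));r=res(v)[:-3].reshape(-1,2)
    for o,e in zip(O,r):print(o[1],np.round(e,1))
    J=f.jac;print("sd",np.round(np.sqrt(np.diag(np.linalg.inv(J.T@J))),4))
    for k in range(-38,39,19):print(k,np.round(W(v,P(.14,np.radians(k),0)),4))
E
python3 fit.py
```

```text
[ 0.5758 -0.0349 -0.1141  0.0682 -0.0043  0.0031] -6.539485141037621 -0.24368287777108988
so [0.1 0.6]
si [-0.4 -2.9]
eo [2.5 1.5]
ei [-2.7 -2.3]
FR [ 0.5 -0.2]
NR [1.4 0.3]
NL [3.1 0.6]
so [0.4 2.8]
si [-1.4 -1.7]
eo [-0.1  1.1]
ei [-4.  -0.9]
FL [-0.1 -1. ]
NR [-0.8  0.3]
NL [0.3 0.4]
sd [0.0005 0.0006 0.0036 0.0019 0.0102 0.0016]
-38 [ 0.5663 -0.1206  0.0686]
-19 [ 0.5928 -0.0827  0.0684]
0 [ 0.6056 -0.0383  0.0682]
19 [0.6032 0.0078 0.068 ]
38 [0.5859 0.0507 0.0679]
```

```bash
python3 - <<'E'
from fit import *
v=np.load("v.npy");o=get_obs();R=Rt(o)
pt=lambda k:W(v,P(.14,np.radians(k),0))
s0=pt(-37);print(s0,units([*(s0-o["position"])[:2],s0[2]+.0075+.054-o["position"][2]],o),np.round(R,4))
# table, 12 mm arc per call
ds=12/140*180/np.pi;k=-37;i=1
while k<38.1:
    n=min(k+ds,38.3);d=pt(n)-pt(k);d[2]=0;u=R.T@d/.025/8;print(i,round(n,1),np.round(pt(n)[:2],4),np.round(u[[0,2]],3));k=n;i+=1
    if n==38.3:break
E
```

```text
[ 0.56795435 -0.11881662  0.06860003] [0.65 4.5  3.54] [[-3.370e-01 -1.000e-04  9.415e-01]
 [-9.415e-01 -3.000e-04 -3.370e-01]
 [ 3.000e-04 -1.000e+00 -0.000e+00]]
1 -32.1 [ 0.5758 -0.1098] [-0.056  0.022]
2 -27.2 [ 0.5829 -0.1001] [-0.058  0.017]
3 -22.3 [ 0.5891 -0.0898] [-0.059  0.012]
4 -17.4 [ 0.5945 -0.0791] [-0.06   0.007]
5 -12.4 [ 0.5989 -0.0679] [-0.06   0.002]
6 -7.5 [ 0.6023 -0.0564] [-0.06  -0.003]
7 -2.6 [ 0.6047 -0.0447] [-0.059 -0.008]
8 2.3 [ 0.6061 -0.0328] [-0.058 -0.013]
9 7.2 [ 0.6065 -0.0208] [-0.057 -0.018]
10 12.1 [ 0.6058 -0.0088] [-0.055 -0.023]
11 17.0 [0.6041 0.0031] [-0.053 -0.028]
12 21.9 [0.6014 0.0148] [-0.051 -0.032]
13 26.8 [0.5978 0.0262] [-0.048 -0.037]
14 31.8 [0.5931 0.0373] [-0.044 -0.04 ]
15 36.7 [0.5876 0.0479] [-0.041 -0.044]
16 38.3 [0.5855 0.0513] [-0.013 -0.015]
```

Call:
{"api": "carry_out", "payload": {
  "rows": "255 0.13 0 0.71 0;255 0.13 0 0.71 0;255 0.13 0 0.71 0;255 0.13 0 0.71 0;255 0.13 0 0.7 0;255 0 0.4 0 0;255 0 0.4 0 0;255 0 0.4 0 0"
}}

```text
t: 9.28
position: [0.5665, -0.1188, 0.2111]
ee_rot: [0.406, -0.407, 0.579, -0.578]
contact_force: [0.8, -0.3, -1.4]
finger_gap: 0.0161
```

Call:
{"api": "carry_out", "payload": {
  "rows": "255 0 0.5 0 0;255 0 0.5 0 0;255 0 0.5 0 0;255 0 0.5 0 0;255 0 0.4 0 0;255 0 0.3 0 0;255 0 0.2 0 0;255 0 0 0 0"
}}

```text
t: 9.95
position: [0.5673, -0.1184, 0.139]
ee_rot: [0.407, -0.407, 0.579, -0.578]
contact_force: [0.4, 0.4, -0.9]
finger_gap: 0.0162
```

```bash
python3 - <<'E'
from fit import *
o=get_obs();s0=W(np.load("v.npy"),P(.14,np.radians(-37),0));print(o["position"],units([*(s0-o["position"])[:2],0],o),o["contact_force"],o["finger_gap"])
p=camera("wrist");cv2.imwrite("pics/w5.png",cv2.resize(p["frame"][90:250,130:390,::-1],None,fx=3,fy=3,interpolation=cv2.INTER_CUBIC))
E
```

```text
[ 0.56729902 -0.1183728   0.13896603] [ 0.01 -0.    0.03] [ 0.37170482  0.44954348 -0.85580919] 0.01617473274106195
```

View pics/w5.png

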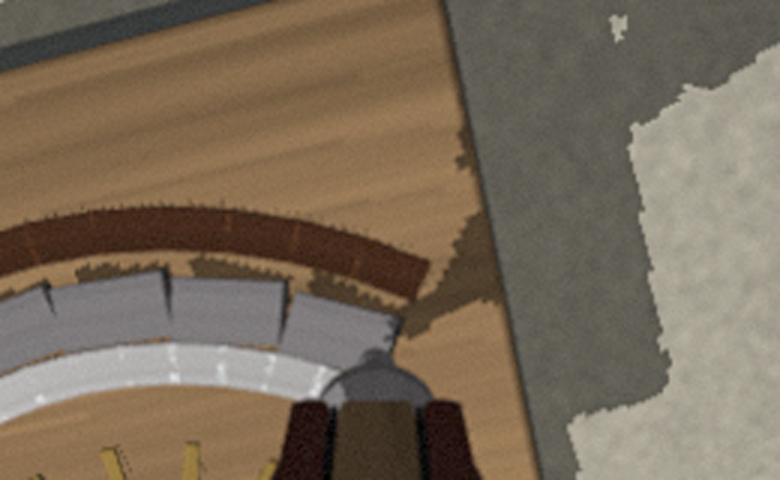

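Call:
{"api": "carry_out", "payload": {
  "rows": "255 0.08 0.08 -0.01 0;255 0 0.04 0 0;255 0 0.04 0 0;255 0 0.04 0 0;255 0 0.04 0 0;255 0 0.04 0 0;255 0 0 0 0;255 0 0 0 0"
}}

```text
t: 10.67
position: [0.567, -0.1204, 0.1331]
ee_rot: [0.407, -0.407, 0.578, -0.578]
contact_force: [0.2, -0.2, -0.9]
finger_gap: 0.0158
```

Call:
{"api": "carry_out", "payload": {
  "rows": "255 0 0.02 0 0;255 0 0.02 0 0;255 0 0.02 0 0;255 0 0.02 0 0;255 0 0 0 0;255 0 0 0 0;255 0 0 0 0;255 0 0 0 0"
}}

```text
t: 11.33
position: [0.567, -0.1204, 0.1313]
ee_rot: [-0.407, 0.407, -0.578, 0.578]
contact_force: [-0.8, -0.2, -0.1]
finger_gap: 0.0159
```

Call:
{"api": "carry_out", "payload": {
  "rows": "255 0 0.02 0 0;255 0 0.02 0 0;255 0 0.02 0 0;255 0 0.02 0 0;255 0 0 0 0;255 0 0 0 0;255 0 0 0 0;255 0 0 0 0"
}}

```text
t: 12.0
position: [0.5673, -0.1205, 0.1305]
ee_rot: [-0.407, 0.407, -0.578, 0.578]
contact_force: [-3.3, 0.8, 11.8]
finger_gap: 0.0157
```

Call:
{"api": "carry_out", "payload": {
  "rows": "255 -0.023 0 0.01 0;255 -0.023 0 0.01 0;255 -0.023 0 0.01 0;255 -0.023 0 0.01 0;255 -0.023 0 0.01 0;255 -0.023 0 0.01 0;255 -0.023 0 0.01 0;255 -0.023 0 0.01 0"
}}

```text
t: 12.67
position: [0.5685, -0.1195, 0.1303]
ee_rot: [-0.405, 0.41, -0.577, 0.578]
contact_force: [-11.8, -14.2, 16.1]
finger_gap: 0.0159
```

Call:
{"api": "carry_out", "payload": {
  "rows": "255 0.08 0 -0.035 0;255 0.06 0 -0.025 0;255 0 -0.1 0 0;255 0 -0.1 0 0;255 0 -0.1 0 0;255 0 0 0 0;255 0 0 0 0;255 0 0 0 0"
}}

```text
t: 13.33
position: [0.5678, -0.1194, 0.1364]
ee_rot: [0.407, -0.407, 0.578, -0.578]
contact_force: [1.5, -0.3, -1.2]
finger_gap: 0.0161
```

```bash
python3 - <<'E'
from fit import *
o=get_obs();print(o["position"],np.round(o["contact_force"],1),np.round(Rt(o),3))
p=camera("wrist");f=p["frame"][150:230,200:310,::-1].copy();f=cv2.resize(f,None,fx=7,fy=7,interpolation=cv2.INTER_CUBIC)
t=proj(p,o["position"]-[0,0,.054])[0];t2=proj(p,o["position"]-[0,0,.0595])[0];print(t,t2,(t-[200,150])*7)
cv2.imwrite("pics/w6.png",f)
E
```

```text
[ 0.5677561  -0.11936713  0.13642857] [ 1.5 -0.3 -1.2] [[-0.337 -0.     0.941]
 [-0.941  0.    -0.337]
 [ 0.    -1.    -0.   ]]
[255.6086751  208.41357062] [255.59880292 206.00954127] [389.26072568 408.89499437]
```

View pics/w6.png

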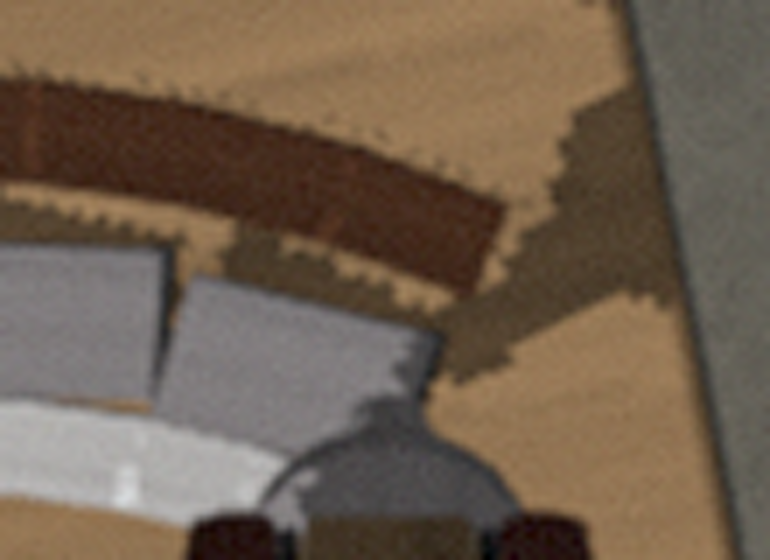

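Call:
{"api": "carry_out", "payload": {
  "rows": "255 -0.08 0 0.03 0;255 0 0.06 0 0;255 0 0.06 0 0;255 0 0.04 0 0;255 0 0 0 0;255 0 0 0 0;255 0 0 0 0;255 0 0 0 0"
}}

```text
t: 14.05
position: [0.5692, -0.1179, 0.1327]
ee_rot: [-0.407, 0.407, -0.578, 0.578]
contact_force: [-0.2, 1.0, -1.7]
finger_gap: 0.0157
```

Call:
{"api": "carry_out", "payload": {
  "rows": "255 0 0.02 0 0;255 0 0 0 0;255 0 0 0 0;255 0 0 0 0;255 0 0 0 0;255 0 0 0 0;255 0 0 0 0;255 0 0 0 0"
}}

```text
t: 14.72
position: [0.5692, -0.1179, 0.1322]
ee_rot: [-0.407, 0.407, -0.578, 0.578]
contact_force: [-0.6, 0.1, -1.3]
finger_gap: 0.0158
```

Call:
{"api": "carry_out", "payload": {
  "rows": "255 0 0.02 0 0;255 0 0.02 0 0;255 0 0 0 0;255 0 0 0 0;255 0 0 0 0;255 0 0 0 0;255 0 0 0 0;255 0 0 0 0"
}}

```text
t: 15.38
position: [0.5694, -0.1179, 0.1314]
ee_rot: [-0.407, 0.407, -0.578, 0.578]
contact_force: [-2.2, -0.4, 4.8]
finger_gap: 0.0156
```

Call:
{"api": "carry_out", "payload": {
  "rows": "255 0 0.015 0 0;255 0 0.015 0 0;255 0 0.01 0 0;255 0 0 0 0;255 0 0 0 0;255 0 0 0 0;255 0 0 0 0;255 0 0 0 0"
}}

```text
t: 16.05
position: [0.5695, -0.1179, 0.131]
ee_rot: [-0.407, 0.407, -0.578, 0.578]
contact_force: [-1.7, -0.1, 9.6]
finger_gap: 0.016
```

Call:
{"api": "carry_out", "payload": {
  "rows": "255 0 0.015 0 0;255 0 0.015 0 0;255 0 0 0 0;255 0 0 0 0;255 0 0 0 0;255 0 0 0 0;255 0 0 0 0;255 0 0 0 0"
}}

```text
t: 16.72
position: [0.5695, -0.1179, 0.1304]
ee_rot: [-0.407, 0.407, -0.578, 0.578]
contact_force: [-2.7, 0.7, 11.6]
finger_gap: 0.0162
```

Call:
{"api": "carry_out", "payload": {
  "rows": "255 -0.014 0 0.006 0;255 -0.014 0 0.006 0;255 -0.014 0 0.006 0;255 -0.014 0 0.006 0;255 -0.014 0 0.006 0;255 -0.014 0 0.006 0;255 -0.014 0 0.006 0;255 -0.014 0 0.005 0"
}}

```text
t: 17.38
position: [0.5703, -0.1171, 0.1301]
ee_rot: [-0.406, 0.408, -0.578, 0.578]
contact_force: [-5.1, -7.2, 12.5]
finger_gap: 0.0158
```

Call:
{"api": "carry_out", "payload": {
  "rows": "255 -0.014 -0.006 0.006 0;255 -0.014 -0.006 0.006 0;255 -0.014 -0.004 0.006 0;255 -0.014 -0.002 0.006 0;255 -0.014 0 0.006 0;255 -0.014 0 0.006 0;255 -0.014 0 0.006 0;255 -0.014 0 0.005 0"
}}

```text
t: 18.05
position: [0.5725, -0.1146, 0.1302]
ee_rot: [-0.406, 0.408, -0.578, 0.578]
contact_force: [-4.9, -5.0, 8.8]
finger_gap: 0.0158
```

Call:
{"api": "carry_out", "payload": {
  "rows": "255 -0.028 -0.004 0.01 0;255 -0.028 -0.004 0.01 0;255 -0.028 0 0.01 0;255 -0.028 0 0.01 0;255 -0.028 0 0.01 0;255 -0.028 0 0.01 0;255 -0.028 0 0.01 0;255 -0.028 0 0.01 0"
}}

```text
t: 18.72
position: [0.5765, -0.1098, 0.1303]
ee_rot: [-0.406, 0.408, -0.578, 0.578]
contact_force: [-3.7, -4.2, 6.8]
finger_gap: 0.016
```

Call:
{"api": "carry_out", "payload": {
  "rows": "255 -0.04 0 0.014 0;255 -0.04 0 0.014 0;255 -0.04 0 0.014 0;255 -0.04 0 0.014 0;255 -0.04 0 0.013 0;255 -0.04 0 0.013 0;255 -0.04 0 0.013 0;255 -0.04 0 0.013 0"
}}

```text
t: 19.38
position: [0.5818, -0.1031, 0.1303]
ee_rot: [-0.406, 0.408, -0.578, 0.578]
contact_force: [-3.9, -4.5, 6.0]
finger_gap: 0.0157
```

Call:
{"api": "carry_out", "payload": {
  "rows": "255 -0.041 0 0.01 0;255 -0.041 0 0.01 0;255 -0.041 0 0.01 0;255 -0.041 0 0.01 0;255 -0.041 0 0.01 0;255 -0.041 0 0.01 0;255 -0.041 0 0.009 0;255 -0.041 0 0.009 0"
}}

```text
t: 20.05
position: [0.5863, -0.0965, 0.1303]
ee_rot: [-0.406, 0.408, -0.578, 0.578]
contact_force: [-5.7, -10.1, 8.4]
finger_gap: 0.0162
```

Call:
{"api": "carry_out", "payload": {
  "rows": "255 -0.025 -0.004 0.006 0;255 -0.025 -0.004 0.006 0;255 -0.025 -0.005 0.006 0;255 -0.025 -0.005 0.006 0;255 -0.025 -0.005 0.006 0;255 -0.025 -0.005 0.005 0;255 -0.025 -0.004 0.005 0;255 -0.025 -0.003 0.005 0"
}}

```text
t: 20.72
position: [0.5892, -0.0921, 0.1313]
ee_rot: [-0.406, 0.408, -0.578, 0.579]
contact_force: [-4.0, -7.2, 7.9]
finger_gap: 0.0157
```

Call:
{"api": "carry_out", "payload": {
  "rows": "255 -0.026 0 0.005 0;255 -0.026 0 0.005 0;255 -0.026 0 0.005 0;255 -0.026 0 0.005 0;255 -0.026 0 0.005 0;255 -0.026 0 0.005 0;255 -0.026 0 0.004 0;255 -0.026 0 0.004 0"
}}

```text
t: 21.38
position: [0.5924, -0.0863, 0.1309]
ee_rot: [-0.407, 0.407, -0.578, 0.578]
contact_force: [-2.0, -3.0, 4.3]
finger_gap: 0.0156
```

Call:
{"api": "carry_out", "payload": {
  "rows": "255 -0.04 0.008 0.002 0;255 -0.04 0.008 0.002 0;255 -0.04 0.008 0.002 0;255 -0.04 0.007 0.002 0;255 -0.04 0.005 0.002 0;255 -0.04 0 0.002 0;255 -0.04 0 0.002 0;255 -0.04 0 0.002 0"
}}

```text
t: 22.05
position: [0.5955, -0.0788, 0.1302]
ee_rot: [-0.407, 0.407, -0.578, 0.578]
contact_force: [-2.1, -3.7, 5.0]
finger_gap: 0.0158
```

Call:
{"api": "carry_out", "payload": {
  "rows": "255 -0.04 0.003 0.002 0;255 -0.04 0.003 0.002 0;255 -0.04 0 0.002 0;255 -0.04 0 0.002 0;255 -0.04 0 0.002 0;255 -0.04 0 0.002 0;255 -0.04 0 0.002 0;255 -0.04 0 0.002 0"
}}

```text
t: 22.72
position: [0.5986, -0.0711, 0.1299]
ee_rot: [0.407, -0.407, 0.578, -0.578]
contact_force: [-1.6, -2.8, 4.1]
finger_gap: 0.0164
```

Call:
{"api": "carry_out", "payload": {
  "rows": "255 -0.03 0.004 0.001 0;255 -0.03 0.004 0.001 0;255 -0.03 0.002 0.001 0;255 -0.03 0 0.001 0;255 -0.03 0 0.001 0;255 -0.03 -0.002 0.001 0;255 -0.03 -0.004 0.001 0;255 -0.03 -0.004 0.001 0"
}}

```text
t: 23.38
position: [0.6007, -0.067, 0.1304]
ee_rot: [-0.407, 0.408, -0.578, 0.579]
contact_force: [-2.6, -7.2, 7.6]
finger_gap: 0.0159
```

Call:
{"api": "carry_out", "payload": {
  "rows": "255 -0.026 -0.004 -0.003 0;255 -0.026 -0.004 -0.003 0;255 -0.026 -0.004 -0.003 0;255 -0.026 -0.004 -0.003 0;255 -0.026 -0.004 -0.003 0;255 -0.026 -0.004 -0.003 0;255 -0.026 -0.004 -0.003 0;255 -0.026 -0.004 -0.003 0"
}}

```text
t: 24.05
position: [0.6024, -0.0616, 0.1312]
ee_rot: [-0.407, 0.407, -0.578, 0.579]
contact_force: [0.1, -6.0, 5.2]
finger_gap: 0.0156
```

Call:
{"api": "carry_out", "payload": {
  "rows": "255 -0.026 0 -0.003 0;255 -0.026 0 -0.003 0;255 -0.026 0 -0.003 0;255 -0.026 0 -0.003 0;255 -0.026 0.002 -0.003 0;255 -0.026 0.004 -0.003 0;255 -0.026 0.004 -0.003 0;255 -0.026 0.004 -0.003 0"
}}

```text
t: 24.72
position: [0.6031, -0.0554, 0.1303]
ee_rot: [0.407, -0.407, 0.578, -0.578]
contact_force: [0.6, -3.2, 3.2]
finger_gap: 0.0163
```

Call:
{"api": "carry_out", "payload": {
  "rows": "255 -0.039 0.006 -0.005 0;255 -0.039 0.006 -0.005 0;255 -0.039 0.006 -0.005 0;255 -0.039 0.006 -0.005 0;255 -0.039 0.004 -0.005 0;255 -0.039 0 -0.005 0;255 -0.039 0 -0.006 0;255 -0.039 0 -0.006 0"
}}

```text
t: 25.38
position: [0.6047, -0.0481, 0.1298]
ee_rot: [-0.407, 0.407, -0.578, 0.578]
contact_force: [-0.5, -4.7, 5.7]
finger_gap: 0.0158
```

Call:
{"api": "carry_out", "payload": {
  "rows": "255 -0.039 0.004 -0.01 0;255 -0.039 0.002 -0.01 0;255 -0.039 0.002 -0.01 0;255 -0.039 0 -0.01 0;255 -0.039 0 -0.01 0;255 -0.039 0 -0.01 0;255 -0.039 0 -0.01 0;255 -0.039 0 -0.01 0"
}}

```text
t: 26.05
position: [0.6055, -0.0401, 0.1295]
ee_rot: [-0.407, 0.407, -0.578, 0.578]
contact_force: [-0.7, -6.4, 5.3]
finger_gap: 0.016
```

Call:
{"api": "carry_out", "payload": {
  "rows": "255 -0.03 0.002 -0.006 0;255 -0.03 0.002 -0.006 0;255 -0.03 0 -0.006 0;255 -0.03 0 -0.006 0;255 -0.03 -0.002 -0.006 0;255 -0.03 -0.004 -0.007 0;255 -0.03 -0.004 -0.007 0;255 -0.03 -0.004 -0.007 0"
}}

```text
t: 26.72
position: [0.6068, -0.0351, 0.1304]
ee_rot: [-0.407, 0.407, -0.577, 0.579]
contact_force: [-1.9, -8.9, 8.4]
finger_gap: 0.0161
```

Call:
{"api": "carry_out", "payload": {
  "rows": "255 -0.025 -0.004 -0.008 0;255 -0.025 -0.004 -0.008 0;255 -0.025 -0.004 -0.008 0;255 -0.025 -0.004 -0.008 0;255 -0.025 -0.004 -0.008 0;255 -0.025 -0.004 -0.008 0;255 -0.025 -0.003 -0.008 0;255 -0.025 -0.003 -0.008 0"
}}

```text
t: 27.38
position: [0.607, -0.029, 0.1308]
ee_rot: [-0.407, 0.407, -0.578, 0.579]
contact_force: [1.1, -4.9, 3.7]
finger_gap: 0.0155
```

Call:
{"api": "carry_out", "payload": {
  "rows": "255 -0.025 0 -0.009 0;255 -0.025 0 -0.009 0;255 -0.025 0 -0.009 0;255 -0.025 0 -0.009 0;255 -0.025 0.002 -0.009 0;255 -0.025 0.004 -0.009 0;255 -0.025 0.004 -0.009 0;255 -0.025 0.004 -0.009 0"
}}

```text
t: 28.05
position: [0.6062, -0.0231, 0.1299]
ee_rot: [0.407, -0.407, 0.578, -0.578]
contact_force: [-0.2, -3.3, 2.4]
finger_gap: 0.0157
```

Call:
{"api": "carry_out", "payload": {
  "rows": "255 -0.037 0.006 -0.014 0;255 -0.037 0.006 -0.014 0;255 -0.037 0.006 -0.014 0;255 -0.037 0.005 -0.014 0;255 -0.037 0.003 -0.014 0;255 -0.037 0 -0.014 0;255 -0.037 0 -0.014 0;255 -0.037 0 -0.014 0"
}}

```text
t: 28.72
position: [0.6065, -0.0153, 0.1296]
ee_rot: [-0.407, 0.407, -0.578, 0.578]
contact_force: [0.1, -4.7, 5.6]
finger_gap: 0.0161
```

Call:
{"api": "carry_out", "payload": {
  "rows": "255 -0.028 0.004 -0.012 0;255 -0.028 0.004 -0.012 0;255 -0.028 0.002 -0.012 0;255 -0.028 0 -0.012 0;255 -0.028 0 -0.012 0;255 -0.028 0 -0.012 0;255 -0.028 0 -0.012 0;255 -0.028 0 -0.012 0"
}}

```text
t: 29.38
position: [0.606, -0.0093, 0.1292]
ee_rot: [-0.407, 0.407, -0.578, 0.578]
contact_force: [1.1, -4.8, 4.8]
finger_gap: 0.0159
```

Call:
{"api": "carry_out", "payload": {
  "rows": "255 -0.028 0 -0.013 0;255 -0.028 0 -0.013 0;255 -0.028 0 -0.013 0;255 -0.028 0 -0.013 0;255 -0.028 -0.002 -0.013 0;255 -0.028 -0.004 -0.013 0;255 -0.028 -0.004 -0.013 0;255 -0.028 -0.004 -0.013 0"
}}

```text
t: 30.05
position: [0.6062, -0.004, 0.1301]
ee_rot: [-0.407, 0.407, -0.577, 0.579]
contact_force: [2.2, -7.4, 7.3]
finger_gap: 0.0157
```

Call:
{"api": "carry_out", "payload": {
  "rows": "255 -0.022 -0.004 -0.014 0;255 -0.022 -0.004 -0.014 0;255 -0.022 -0.004 -0.014 0;255 -0.022 -0.004 -0.014 0;255 -0.022 -0.004 -0.014 0;255 -0.022 -0.004 -0.014 0;255 -0.022 -0.003 -0.014 0;255 -0.022 -0.003 -0.014 0"
}}

```text
t: 30.72
position: [0.6052, 0.0015, 0.1308]
ee_rot: [-0.407, 0.407, -0.578, 0.579]
contact_force: [1.3, -4.1, 4.7]
finger_gap: 0.0159
```

Call:
{"api": "carry_out", "payload": {
  "rows": "255 -0.022 0 -0.014 0;255 -0.022 0 -0.014 0;255 -0.022 0 -0.014 0;255 -0.022 0 -0.014 0;255 -0.022 0.002 -0.014 0;255 -0.022 0.004 -0.014 0;255 -0.022 0.004 -0.014 0;255 -0.022 0.004 -0.014 0"
}}

```text
t: 31.38
position: [0.6028, 0.0072, 0.1297]
ee_rot: [0.407, -0.407, 0.578, -0.578]
contact_force: [0.8, -2.4, 2.7]
finger_gap: 0.0161
```

Call:
{"api": "carry_out", "payload": {
  "rows": "255 -0.034 0.006 -0.022 0;255 -0.034 0.006 -0.022 0;255 -0.034 0.006 -0.022 0;255 -0.034 0.005 -0.022 0;255 -0.034 0.003 -0.022 0;255 -0.034 0 -0.022 0;255 -0.034 0 -0.022 0;255 -0.034 0 -0.022 0"
}}

```text
t: 32.05
position: [0.6012, 0.0151, 0.1293]
ee_rot: [0.407, -0.407, 0.578, -0.578]
contact_force: [1.5, -2.7, 3.4]
finger_gap: 0.0163
```

Call:
{"api": "carry_out", "payload": {
  "rows": "255 -0.025 0.006 -0.016 0;255 -0.025 0.006 -0.016 0;255 -0.025 0.003 -0.016 0;255 -0.025 0 -0.016 0;255 -0.025 0 -0.016 0;255 -0.025 0 -0.016 0;255 -0.025 0 -0.016 0;255 -0.025 0 -0.016 0"
}}

```text
t: 32.72
position: [0.5999, 0.0209, 0.1289]
ee_rot: [0.407, -0.407, 0.578, -0.578]
contact_force: [1.8, -3.9, 3.8]
finger_gap: 0.0161
```

Call:
{"api": "carry_out", "payload": {
  "rows": "255 -0.024 0 -0.018 0;255 -0.024 0 -0.018 0;255 -0.024 0 -0.018 0;255 -0.024 0 -0.018 0;255 -0.024 -0.002 -0.018 0;255 -0.024 -0.004 -0.018 0;255 -0.024 -0.004 -0.018 0;255 -0.024 -0.004 -0.018 0"
}}

```text
t: 33.38
position: [0.5991, 0.0259, 0.1298]
ee_rot: [-0.407, 0.407, -0.578, 0.579]
contact_force: [2.9, -5.8, 6.2]
finger_gap: 0.0158
```

Call:
{"api": "carry_out", "payload": {
  "rows": "255 -0.019 -0.004 -0.018 0;255 -0.019 -0.004 -0.018 0;255 -0.019 -0.004 -0.018 0;255 -0.019 -0.004 -0.018 0;255 -0.019 -0.003 -0.018 0;255 -0.019 -0.003 -0.018 0;255 -0.019 -0.003 -0.018 0;255 -0.019 -0.003 -0.018 0"
}}

```text
t: 34.05
position: [0.5972, 0.0308, 0.1306]
ee_rot: [-0.408, 0.406, -0.577, 0.579]
contact_force: [3.1, -4.7, 5.5]
finger_gap: 0.0156
```

Call:
{"api": "carry_out", "payload": {
  "rows": "255 -0.019 0 -0.017 0;255 -0.019 0 -0.017 0;255 -0.019 0 -0.017 0;255 -0.019 0 -0.017 0;255 -0.019 0.002 -0.017 0;255 -0.019 0.004 -0.017 0;255 -0.019 0.004 -0.017 0;255 -0.019 0.004 -0.017 0"
}}

```text
t: 34.72
position: [0.5938, 0.0362, 0.1295]
ee_rot: [0.407, -0.407, 0.578, -0.578]
contact_force: [1.6, -3.2, 3.4]
finger_gap: 0.0157
```

Call:
{"api": "carry_out", "payload": {
  "rows": "255 -0.029 0.007 -0.027 0;255 -0.029 0.007 -0.027 0;255 -0.029 0.006 -0.027 0;255 -0.029 0.006 -0.027 0;255 -0.029 0.004 -0.027 0;255 -0.029 0.002 -0.027 0;255 -0.029 0 -0.027 0;255 -0.029 0 -0.027 0"
}}

```text
t: 35.38
position: [0.5911, 0.0433, 0.1289]
ee_rot: [-0.407, 0.407, -0.578, 0.578]
contact_force: [1.3, -3.5, 5.0]
finger_gap: 0.0161
```

Call:
{"api": "carry_out", "payload": {
  "rows": "255 -0.027 0.004 -0.03 0;255 -0.027 0.004 -0.03 0;255 -0.027 0.002 -0.03 0;255 -0.027 0 -0.03 0;255 -0.027 0 -0.03 0;255 -0.027 0 -0.03 0;255 -0.027 0 -0.03 0;255 -0.014 0 -0.015 0"
}}

```text
t: 36.05
position: [0.5864, 0.0505, 0.1279]
ee_rot: [0.407, -0.407, 0.579, -0.578]
contact_force: [0.2, -0.3, -0.2]
finger_gap: 0.0159
```

Call:
{"api": "carry_out", "payload": {
  "rows": "255 0 -0.2 0 0;255 0 -0.4 0 0;255 0 -0.6 0 0;255 0 -0.6 0 0;255 0 -0.7 0 0;255 0 -0.8 0 0;255 0 -0.8 0 0;255 0 -0.4 0 0"
}}

```text
t: 36.72
position: [0.5882, 0.05, 0.2441]
ee_rot: [-0.408, 0.406, -0.578, 0.579]
contact_force: [0.3, -0.5, -0.9]
finger_gap: 0.016
```

Call:
{"api": "carry_out", "payload": {
  "rows": "255 0.6 0 -0.8 0;255 0.6 0 -0.8 0;255 0.6 0 -0.8 0;255 0.6 0 -0.8 0;255 0.6 0 -0.5 0;255 0.6 0 0 0;255 0 0 0 0;255 0 0 0 0"
}}

```text
t: 37.38
position: [0.4699, -0.0038, 0.2414]
ee_rot: [-0.407, 0.406, -0.579, 0.579]
contact_force: [0.3, 0.1, -1.0]
finger_gap: 0.0159
```

```bash
python3 - <<'E'
from h import *
o=get_obs();print(o["position"],np.round(o["contact_force"],1),o["finger_gap"])
p=camera("wrist");t=proj(p,o["position"]-[0,0,.054])[0];print("tip px pred",t)
cv2.imwrite("pics/w7.png",cv2.resize(p["frame"][30:230,90:330,::-1],None,fx=3,fy=3,interpolation=cv2.INTER_CUBIC))
E
```

```text
[ 0.46992931 -0.00377185  0.24137905] [ 0.3  0.1 -1. ] 0.015915121417065282
tip px pred [255.59166214 208.46548151]
```

View pics/w7.png

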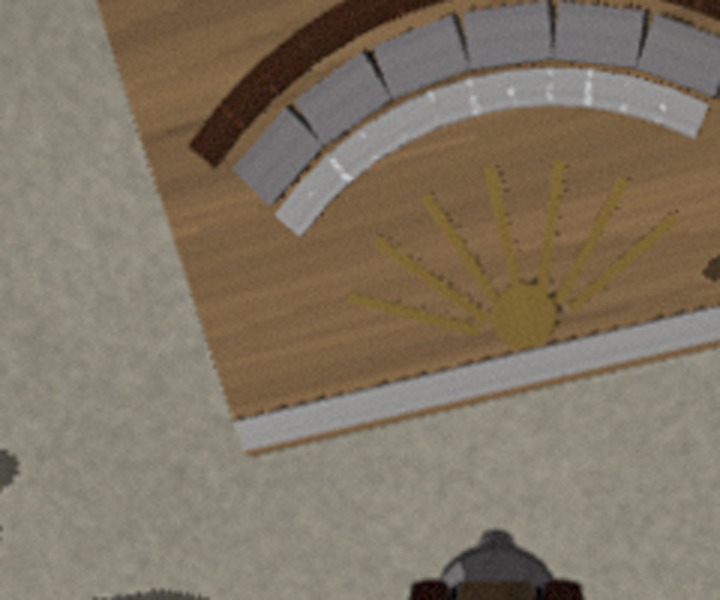

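Call:
{"api": "carry_out", "payload": {
  "rows": "255 0.7 0 0.18 0;255 0.7 0 0.18 0;255 0.7 0 0.18 0;255 0.7 0 0.18 0;255 0.7 0 0.18 0;255 0.7 0 0.18 0;255 0.7 0 0.18 0;255 0.7 0 0.18 0"
}}

```text
t: 38.1
position: [0.4574, -0.148, 0.241]
ee_rot: [0.407, -0.407, 0.578, -0.578]
contact_force: [-0.4, 0.9, -0.8]
finger_gap: 0.016
```

Call:
{"api": "carry_out", "payload": {
  "rows": "255 0.7 0 0.18 0;255 0.7 0 0.18 0;255 0.7 0 0.18 0;255 0.7 0 0.18 0;255 0.7 0 0.18 0;255 0.7 0 0.18 0;255 0.7 0 0.18 0;255 0.7 0 0.18 0"
}}

```text
t: 38.77
position: [0.4441, -0.2921, 0.2409]
ee_rot: [0.407, -0.407, 0.578, -0.578]
contact_force: [-0.2, 1.2, -0.5]
finger_gap: 0.0158
```

Call:
{"api": "carry_out", "payload": {
  "rows": "255 0.6 0 0.15 0;255 0.4 0 0.1 0;255 0.25 0 0.05 0;255 0.15 0 0 0;255 0 0 0 0;255 0 0 0 0;255 0 0 0 0;255 0 0 0 0"
}}

```text
t: 39.43
position: [0.4386, -0.3264, 0.2412]
ee_rot: [0.407, -0.407, 0.578, -0.578]
contact_force: [0.8, 0.8, -0.4]
finger_gap: 0.0162
```

```bash
python3 - <<'E'
from h import *
o=get_obs();print(o["position"],o["finger_gap"],units(np.array([.4387,-.3273,.13])-o["position"],o))
E
```

```text
[ 0.43862904 -0.32638494  0.24116535] 0.016233580131374797 [0.03 4.45 0.01]
```

Call:
{"api": "carry_out", "payload": {
  "rows": "255 0.03 0.7 0 0;255 0 0.8 0 0;255 0 0.8 0 0;255 0 0.8 0 0;255 0 0.8 0 0;255 0 0.8 0 0;255 0 0.6 0 0;255 0 0.15 0 0"
}}

```text
t: 40.1
position: [0.4371, -0.3263, 0.1026]
ee_rot: [0.407, -0.407, 0.579, -0.577]
contact_force: [-0.6, -1.0, -1.0]
finger_gap: 0.0162
```

Call:
{"api": "carry_out", "payload": {
  "rows": "255 0 0 0 0;255 0 0 0 0;255 0 0.05 0 0;255 0 0.1 0 0;255 0 0.1 0 0;255 0 0.1 0 0;255 0 0.05 0 0;255 0 0 0 0"
}}

```text
t: 40.77
position: [0.4381, -0.3276, 0.0946]
ee_rot: [0.407, -0.407, 0.578, -0.578]
contact_force: [-0.5, 0.7, -0.6]
finger_gap: 0.0158
```

Call:
{"api": "carry_out", "payload": {
  "rows": "255 0 0.15 0 0;255 0 0.15 0 0;255 0 0.15 0 0;255 0 0.15 0 0;255 0 0.15 0 0;255 0 0.15 0 0;255 0 0.15 0 0;255 0 0.07 0 0"
}}

```text
t: 41.43
position: [0.438, -0.3275, 0.0662]
ee_rot: [0.407, -0.407, 0.578, -0.578]
contact_force: [0.2, 0.5, -1.0]
finger_gap: 0.0161
```

Call:
{"api": "carry_out", "payload": {
  "rows": "255 0 0.04 0 0;255 0 0.04 0 0;255 0 0.03 0 0;255 0 0.03 0 0;255 0 0 0 0;255 0 0 0 0;255 0 0 0 0;255 0 0 0 0"
}}

```text
t: 42.1
position: [0.4383, -0.3277, 0.0635]
ee_rot: [-0.407, 0.407, -0.578, 0.578]
contact_force: [-0.6, 0.4, -0.9]
finger_gap: 0.0159
```

Call:
{"api": "carry_out", "payload": {
  "rows": "255 0 0.03 0 0;255 0 0.03 0 0;255 0 0.02 0 0;255 0 0 0 0;255 0 0 0 0;255 0 0 0 0;255 0 0 0 0;255 0 0 0 0"
}}

```text
t: 42.77
position: [0.4383, -0.3277, 0.0613]
ee_rot: [0.407, -0.407, 0.578, -0.578]
contact_force: [-0.4, 1.1, -0.8]
finger_gap: 0.0157
```

Call:
{"api": "carry_out", "payload": {
  "rows": "255 0 0.02 0 0;255 0 0.02 0 0;255 0 0.02 0 0;255 0 0 0 0;255 0 0 0 0;255 0 0 0 0;255 0 0 0 0;255 0 0 0 0"
}}

```text
t: 43.43
position: [0.4384, -0.3277, 0.061]
ee_rot: [-0.407, 0.407, -0.578, 0.578]
contact_force: [-3.2, 2.8, 12.8]
finger_gap: 0.0161
```

Call:
{"api": "carry_out", "payload": {
  "rows": "255 0 -0.03 0 0;139 0 0 0 0;139 0 0 0 0;139 0 0 0 0;139 0 0 0 0;139 0 0 0 0;139 0 0 0 0;139 0 0 0 0"
}}

```text
t: 44.1
position: [0.4382, -0.3277, 0.0605]
ee_rot: [0.407, -0.407, 0.578, -0.578]
contact_force: [0.4, 0.6, 0.8]
finger_gap: 0.0397
```

Call:
{"api": "carry_out", "payload": {
  "rows": "139 0 -0.2 0 0;139 0 -0.5 0 0;139 0 -0.8 0 0;139 0 -0.9 0 0;139 0 -0.9 0 0;139 0 -0.9 0 0;139 0 -0.9 0 0;139 0 -0.9 0 0"
}}

```text
t: 44.77
position: [0.4382, -0.3276, 0.213]
ee_rot: [-0.407, 0.407, -0.578, 0.579]
contact_force: [-0.1, -0.0, -0.4]
finger_gap: 0.0396
```

Call:
{"api": "carry_out", "payload": {
  "rows": "139 0 -0.4 -0.5 0;139 0 0 -0.5 0;139 0 0 0 0;139 0 0 0 0;139 0 0 0 0;139 0 0 0 0;139 0 0 0 0;139 0 0 0 0"
}}

```text
t: 45.43
position: [0.4149, -0.3192, 0.2202]
ee_rot: [0.407, -0.407, 0.578, -0.578]
contact_force: [-0.5, 0.2, 0.2]
finger_gap: 0.0398
```

```bash
python3 - <<'E'
from h import *
o=get_obs();print(o["t"],o["position"],o["finger_gap"],np.round(o["contact_force"],1))
p=camera("wrist");s=camera("side")
a=cv2.resize(p["frame"][40:240,120:400],None,fx=2,fy=2,interpolation=cv2.INTER_CUBIC)
b=cv2.resize(s["frame"][60:340,140:360],(314,400),interpolation=cv2.INTER_CUBIC)
cv2.imwrite("pics/w8.png",np.hstack([a[:400,:480],b])[...,::-1])
E
```

```text
45.4333 [ 0.41493138 -0.31922808  0.22017052] 0.03977616488760839 [-0.5  0.2  0.2]
```

View pics/w8.png

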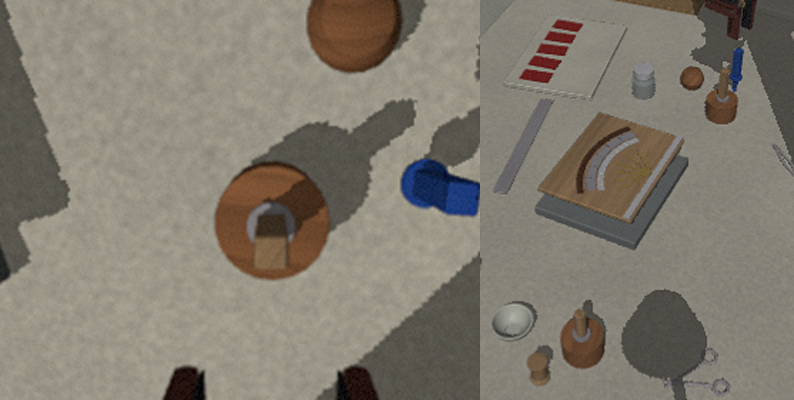

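```bash
python3 -c "
from plant import *
print(sign_off())"
```

```text
the job is handed in; nothing more can be done
None
```

I ran the burnisher along the whole seam, hung it back in its stand, and handed the job in at about 45 s. No verdict came back. My last checks suggest all six tabs are flat, but I have no reading of the tab angles.

- **Seam pass:** I pressed with about 4–10 N and rode gently over each hinge. The seam height read nearly level, about 1.4 mm lower at the far end. The point slid off the raised end of tab 6 to finish.
- **Start of the pass:** My first try stuck on tab 1's ramp. I lifted 6 mm and touched down again about 3 mm further in, roughly 6 mm from the hinge. The unbroken pass runs from there.
- **Highest force:** That stuck moment gave the strongest reading, about 16 N down and 18 N sideways. Together that is about 24.5 N, close to the 25 N limit. Readings come only at the end of each call, so a short higher peak can't be ruled out. From the second touch-down on, no reading passed about 15 N in total.
- **Tabs:** In the wrist picture after the pass, tabs 2–6 lay flat. Tab 1 was partly out of frame, so I judge it by the force and height readings, which matched those on the other tabs.
- **Stand and surroundings:** The collar met the stand at the height it was picked up from (tool height 61.0 mm against 61.1 mm). The last pictures show the burnisher upright and the gripper clear. The brush, spool, pincushion, jar, dish and the blue look-alike appear unmoved; I compared them by eye only.

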